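# Slide the drying tray into the marked rack level

### The arm

A 7-joint arm with a two-finger parallel gripper is mounted at the origin on a cart in front of the work surface, level with it; the furniture and walls round the work are solid. World frame = base frame: x ahead of the robot, y to its left, z up, the work surface at z = 0. Lengths are in m, angles in degrees, forces in N, time in s.
With the tool pointing down it reaches from about 0.425 to 0.95 m from the base axis. Payload 4.7 kg.
Tool frame: the origin (TCP) lies at the very end of the fingers, on their centre line; the grasp point (between the pads) lies 19 mm behind it (grip_depth is the distance from the TCP to the grasp point, in m); z points along the fingers, y is the line along which they close (so a half turn about z gives the same grasp; the last joint's range is limited). The gripper opens to 85 mm and grips with 20 to 120 N. Pads are 22 mm wide; open, the fingers measure 114 mm over their backs; the gripper's body (76 mm by 85 mm) begins 54 mm behind the grasp point. The pads swing forward as they close: fully open they stand 13 mm farther back than shut.
Start: joints at [-77.172, 26.849, -2.785, 87.806, 1.381, 65.374, -4.715], TCP at [0.169, 0.654, 0.231] pointing down, gripper open.
Joint ranges: [-148.3, 148.3], [-19.14, 114.17], [-79.39, 73.82], [5.75, 140.21], [-59.74, 239.74], [12.07, 113.84], [-152.46, 152.46]. Speed limits (degrees/s): [147.25, 147.25, 180, 180, 180, 180, 180].

### API

Orientations are given as [roll, pitch, yaw] about the fixed x, y, z axes, in that order (R = Rz(yaw) Ry(pitch) Rx(roll)).
In Python, from cell import * gives the robot as it stands. Calls block until the motion is done:
- movep(position, orientation): joint-space move of the TCP to a pose.
- move_linear(position, ori=None, vel=0.15, stop_force=None): straight line of the TCP; ori=None keeps the orientation; vel is the mean speed in m/s. With stop_force (N) it stops when the force on the tool has changed by that much, and returns True; else False.
- set_joints(angles): joint-space move.
- grip(opening, strength=None): finger opening in m; strength is the grip in N (None keeps the last); returns when the fingers have stopped.
- wait(seconds).
- inverse_kinematics(position, orientation): joint angles nearest the present ones, or None.
- state(): the state.
- capture(name): name is "scene" or "top" or "wrist"; returns (picture, depth): 420x560x3 uint8, red, green, blue; 420x560 float32, m along the optical axis (not along the pixel's ray), 0 where there is no reading.
- camera_model(name): a dict with "camera_matrix" (3x3 intrinsics, pixels), "distortion" ([k1, k2, p1, p2, k3] as OpenCV has them; the pictures are not rectified), "R" (3x3) and "t" (3): a world point X has camera coordinates R X + t. Camera axes: x right, y down, z forward; pixel columns grow to the right and rows downward; lengths in m; the calibration is good to about 2 mm. A picture is of the moment at which its call begins: read the wrist's pose just before it. camera_model takes no time and is no camera call; for the wrist camera it gives the pose at the moment of the call.
A pose or a line that the arm cannot do raises PlanningError and nothing moves.
- finish_job(): hands the job in; it is judged then, once.
The state is a dict: "t": time; "qpos": joint angles; "dq": joint speeds; "joint_efforts": joint torques, N m; "position": TCP position; "ee_rot": TCP orientation; "wrist_force": force on the tool from outside, world axes, zero at the start; "ft_torque": the same for the moment, N m; "grip_width": finger opening in m; "grasp_force": force on a finger pad.
Only numpy, scipy, OpenCV 4.12 (cv2) and the standard library are available. Lean on these libraries where they do the work, as an engineer would, in place of code of your own. Each camera call takes 0.05 s, during which the arm holds its last target. There are 200 camera calls.

### The job

Pick up the drying tray by its fin, slide it onto the pair of ledges in the rack that is nearest in height to the black pointer clip, and push it in until it meets the sprung stop at the back. Press it home firmly against the stop (about 1 kg of push for half a second, never 2 kg or more), then let go and leave it resting on its ledges at the stop. Do not force it against the rack, and leave the vial, the tin and the stepped block where they are.

Things in the scene. Friction and masses are not known exactly. Their poses are not given: they have to be found in the camera images.
- tray: drying tray: flat bare-metal sheet 200 x 110 x 4 mm (x, y, z) with a cork inset, and at its rear end an upright grip fin. Origin: centre of the sheet's underside. x points from the fin end to the plain front end (nose), z up. Mass about 0.1 to 0.17 kg; balance point about at the origin. A lip stands 4 mm high across the middle 90 mm of the nose; the sheet edges stay 4 mm thick
- tray_fin (a point): where to grip the tray: on the upright fin (12 mm thick along tray y, 36 mm long along tray x, top 46 mm above the tray's underside). The point lies on the fin's mid-plane, at tray x = -83 mm, 29 mm above the underside (25 mm above the sheet's top). Axes as the tray's
- tray_nose (a point): middle of the tray's nose edge, tray x = +100 mm, half-way up the 4 mm sheet (2 mm above the underside). Axes as the tray's
- rack: drying rack fixed to the bench: two upright light-wood panels (140 mm long, 9 mm thick, tops at 150 mm, 115.5 mm apart) on a floor plate, with three pairs of metal ledges inside. Origin: on the bench under the panels' centre. x: the level direction in which a tray slides in, open mouth at x = -70 mm; z up. Thin flared lead-ins stand up to 16 mm in front of the mouth, at the sides only
- stop_mid (a point): a fixed point in the rack, 48 mm past its origin, 76 mm up, axes as the rack's. Near it stands a black sprung, oil-damped stop pad 60 mm wide, in the way of all pairs. Its face at rest lies anywhere from 14 mm before to 14 mm past this point along x: not measured, must be felt. It yields 1 mm per 4.5 N, adds 2 N per 10 mm/s of speed. Tray home: fin point about 50 to 80 mm before the mouth
- mouth_low (a point): middle of the mouth of the lowest ledge pair: at rack x = -70 mm, half-way between the panels, at the height of the ledges' tops (40 mm). Axes as the rack's. Ledges are 10 mm wide; over each a guide strip, 6 mm wide, leaves a slot 11 mm high for the sheet's edges; about 2.7 mm of side play each way. Rubbing on the ledges takes about 1 N, more if pressed down
- mouth_mid (a point): the same for the middle pair (76 mm)
- mouth_high (a point): the same for the highest pair (112 mm)
- marker: small black pointer clip (about 16 x 13 x 12 mm) fixed on the outside of the rack's front upright edge, on the rack's -y side; origin at its centre. Its height shows which ledge pair is meant: the one whose ledge tops are nearest in height (if it is within 5 mm of half-way between two pairs either counts)
- vial: specimen vial with a screw cap, 26 mm across, 68 mm tall, standing upright; bystander. Origin: centre of its underside
- pin_tin: round flat tin, 62 mm across, 22 mm tall; bystander. Origin: centre of its underside
- pinning_block: stepped wooden block 28 x 90 x 26 mm; bystander. Origin: centre of its underside

How it is judged:
By the outcome, as a careful person would: the job done as asked, in the order asked, and still so for the second after the job is handed in, with the robot touching nothing.
It also fails if it takes over 61 s, if anything falls off the work surface, if the arm or the gripper's body presses on something with over 40 N, if the wrist force passes 120 N, or if a joint passes its speed limit or range.

## Working session

There is one attempt and no reset: what is moved stays moved. The work goes in short steps, each a Python script; the robot and the scene stay as the last script left them, time stands still between calls to the robot, and variables do not carry over. Pictures are saved under pics/ and viewed, at most 10 in all, crops included, and the job is handed in when it is done.

```bash
mkdir -p pics; ls; cat > h.py <<'E'
from cell import *
import numpy as np, cv2
def shot(cam,name):
    m=camera_model(cam); im,d=capture(cam)
    cv2.imwrite(f'pics/{name}.png',im[:,:,::-1]); np.savez(f'pics/{name}.npz',im=im,d=d,**{k:np.array(v) for k,v in m.items()})
def P(name,u,v,z=None,win=1):
    """world point of pixel: via depth, or on plane z"""
    f=np.load(f'pics/{name}.npz')
    n=cv2.undistortPoints(np.array([[[u,v]]],float),f['camera_matrix'],f['distortion'])[0,0]
    R,t=f['R'],f['t']; c=-R.T@t; r=R.T@np.array([n[0],n[1],1])
    if z is not None: return c+r*(z-c[2])/r[2]
    d=f['d'][int(v)-win:int(v)+win+1,int(u)-win:int(u)+win+1]; d=d[d>0]
    return c+r*np.median(d) if d.size else None
def cloud(name):
    f=np.load(f'pics/{name}.npz'); d=f['d']; h,w=d.shape
    uv=np.stack(np.meshgrid(np.arange(w),np.arange(h)),-1).reshape(-1,1,2).astype(float)
    n=cv2.undistortPoints(uv,f['camera_matrix'],f['distortion'])[:,0]
    p=(np.c_[n,np.ones(len(n))]*d.reshape(-1,1)-f['t'])@f['R']
    p[d.ravel()==0]=np.nan
    return p.reshape(h,w,3)
E
python3 -c "
from h import *
print(state())
shot('scene','s1');shot('top','t1')
for n in('scene','top'):
  m=camera_model(n);print(n,-np.array(m['R']).T@m['t'],np.array(m['R'])[2])"
```

```text
pics
{'t': 0.0, 'qpos': array([-77.17040672,  26.89769313,  -2.78300633,  87.87539691,
         1.38275399,  65.37522322,  -4.71444163]), 'dq': array([ 0.08001668,  0.01080088, -0.06902346, -0.03997298,  0.0224059 ,
        0.00517394,  0.06400608]), 'joint_efforts': array([ 4.37731032e-04, -5.10300136e+01, -4.66532854e-02, -2.37714082e+01,
        1.05970315e-02,  7.40369491e-03, -8.11222748e-06]), 'position': array([0.16870337, 0.65295947, 0.23024445]), 'ee_rot': array([-1.79885486e+02,  6.62305690e-03,  1.65517068e+02]), 'wrist_force': array([-0.56895118, -0.60749311, -0.35036397]), 'ft_torque': array([0.0136628 , 0.01523712, 0.0600049 ]), 'grasp_force': 0.0, 'grip_width': 0.08512204148752177}
scene [-0.18168088 -0.53790668  0.98292484] [ 0.57783052  0.40578522 -0.70813152]
top [ 0.37112399 -0.00972244  1.11532142] [ 0.17603354 -0.02734315 -0.98400434]
```

View pics/s1.png

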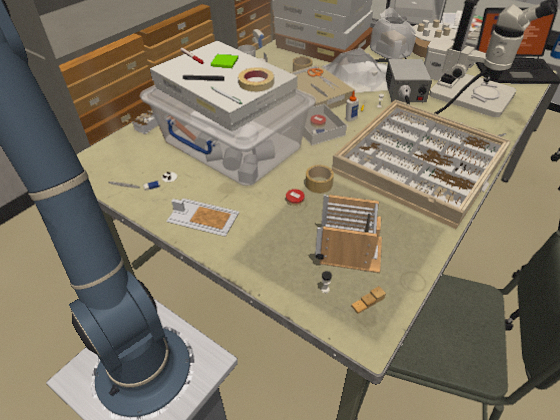

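View pics/t1.png

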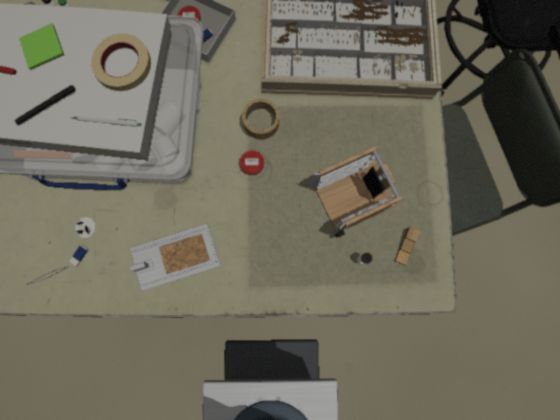

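```bash
python3 -c "
from h import *
a=cv2.imread('pics/t1.png')[140:275,300:430]; b=cv2.imread('pics/s1.png')[185:275,300:395]; c=cv2.imread('pics/t1.png')[220:295,120:225]
r=lambda x,w,h:cv2.resize(x,(w,h),interpolation=cv2.INTER_CUBIC)
o=np.zeros((600,800,3),np.uint8); o[:416,:400]=r(a,400,416); o[:379,400:]=r(b,400,379); o[416:,:][:184,:258]=r(c,258,184)
cv2.imwrite('pics/c1.png',o)
C=cloud('t1')
for u,v in [(141,266),(175,257),(131,236),(213,227),(218,264),(140,288),(330,205),(345,200)]: print(u,v,P('t1',u,v).round(3))
m=C[...,2]
# rack panel tops
k=(m>.13)&(m<.165)&(np.indices(m.shape)[1]>300)&(np.indices(m.shape)[1]<420)&(np.indices(m.shape)[0]>140)&(np.indices(m.shape)[0]<260)
q=C[k]; print(len(q)); rc=cv2.minAreaRect(q[:,:2].astype(np.float32)*1000); print(rc, cv2.boxPoints(rc),np.median(q[:,2]))
# tray
k=(m>.001)&(m<.06)&(np.indices(m.shape)[1]>125)&(np.indices(m.shape)[1]<225)&(np.indices(m.shape)[0]>220)&(np.indices(m.shape)[0]<295)
q=C[k];print(len(q),cv2.minAreaRect(q[:,:2].astype(np.float32)*1000))
q=C[k&(m>.03)];print(len(q),q.mean(0),cv2.minAreaRect(q[:,:2].astype(np.float32)*1000))
"
```

```text
141 266 [0.421 0.301 0.045]
175 257 [0.445 0.229 0.007]
131 236 [ 0.497  0.342 -0.001]
213 227 [ 0.519  0.139 -0.   ]
218 264 [0.428 0.125 0.002]
140 288 [ 0.37   0.315 -0.001]
330 205 [ 0.571 -0.151  0.008]
345 200 [ 0.584 -0.189  0.007]
938
((589.9373168945312, -198.51348876953125), (133.57191467285156, 162.81353759765625), 24.444217681884766) [[ 495.45105 -152.04016]
 [ 562.82446 -300.25983]
 [ 684.4236  -244.98682]
 [ 617.0502   -96.76715]] 0.14709812449502596
4235 ((445.0374755859375, 232.85482788085938), (178.70123291015625, 246.0301513671875), 0.045092687010765076)
87 [0.42057777 0.30851352 0.0430889 ] ((420.71600341796875, 310.2120666503906), (12.351118087768555, 35.12179183959961), 17.014986038208008)
```

View pics/c1.png

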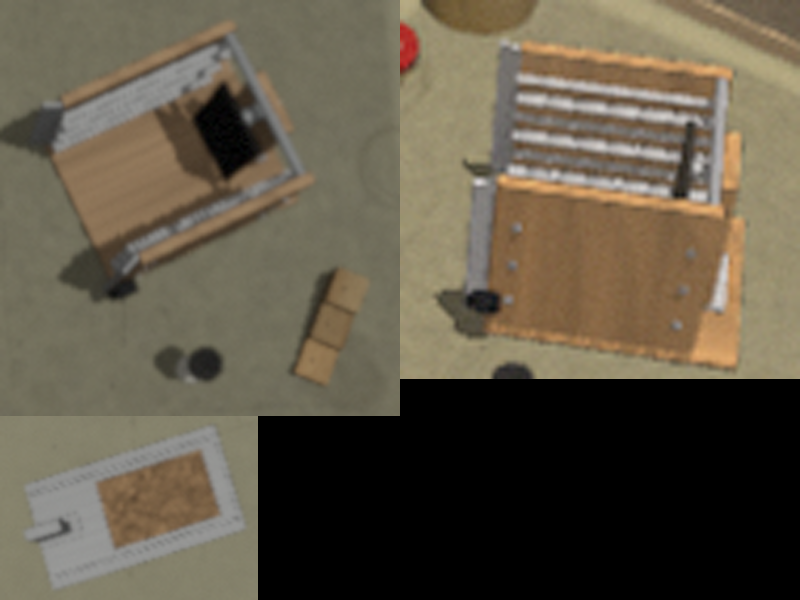

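Rack crop: stop at the upper right of the top view, mouth at the left, and the black clip low on the -y front edge (scene pixel about 320,257; top pixel about 340,234). Tray fin is at top pixel (141,266). Next I measure the clip and move above the fin for a close look.

```bash
python3 -c "
from h import *
for n,(u,v) in (('s1',(320,257)),('s1',(318,256)),('t1',(339.6,234)),('t1',(341,233))): print(n,P(n,u,v).round(4))
# black px in scene near clip
for n,(u0,v0) in (('s1',(320,257)),('t1',(340,233))):
  f=np.load(f'pics/{n}.npz'); C=cloud(n); im=f['im'].max(2); sub=np.zeros(im.shape,bool); sub[v0-7:v0+8,u0-8:u0+9]=1
  k=sub&(im<50); q=C[k]; print(n,k.sum(),np.nanmedian(q,0).round(4),np.nanmin(q,0).round(3),np.nanmax(q,0).round(3),np.argwhere(k).mean(0))
# panel tops rack axis fit, both cams
for n,(u0,u1,v0,v1) in (('t1',(300,420,140,260)),('s1',(310,390,190,275))):
  C=cloud(n);m=C[...,2];sub=np.zeros(m.shape,bool);sub[v0:v1,u0:u1]=1
  q=C[sub&(m>.14)&(m<.16)]; a=np.radians(-65.6);ex=np.array([np.cos(a),np.sin(a)]);ey=np.array([-ex[1],ex[0]])
  o=np.array([.5947,-.2089]);X=(q[:,:2]-o)@ex;Y=(q[:,:2]-o)@ey
  for s in(1,-1):
    g=(abs(Y-s*.062)<.012)&(abs(X)<.06); p=np.polyfit(X[g],Y[g],1); print(n,s,g.sum(),np.degrees(p[0]),p[1],X[(abs(Y-s*.062)<.012)].min(),X[(abs(Y-s*.062)<.012)].max())
movep([.421,.308,.20],[180,0,107]); print(state()['t'],state()['position'])
shot('wrist','w1')
"
```

```text
s1 [ 0.4926 -0.173   0.0445]
s1 [ 0.4916 -0.167   0.0456]
t1 [ 0.4941 -0.1668  0.0465]
t1 [ 0.4966 -0.1703  0.046 ]
s1 29 [ 0.4938 -0.1696  0.045 ] [ 0.487 -0.18   0.04 ] [ 0.502 -0.159  0.047] [256.13793103 319.17241379]
t1 45 [ 0.4967 -0.1656  0.0451] [ 0.49  -0.176  0.001] [ 0.505 -0.156  0.051] [233.04444444 338.82222222]
t1 1 249 -0.38095190448011057 0.059904574325311474 -0.09288325848147584 0.061966592484484606
t1 -1 240 1.193056837378694 -0.06189352516253569 -0.09099975777961916 0.0623959718618479
s1 1 194 0.19070752580969139 0.058456493370638705 -0.08935793013119822 0.06285658853984046
s1 -1 228 1.0286731677836096 -0.06541174214816813 -0.08772145815536692 0.06350091739656426
1.6833 [0.4203342  0.30993549 0.2000457 ]
```

View pics/w1.png

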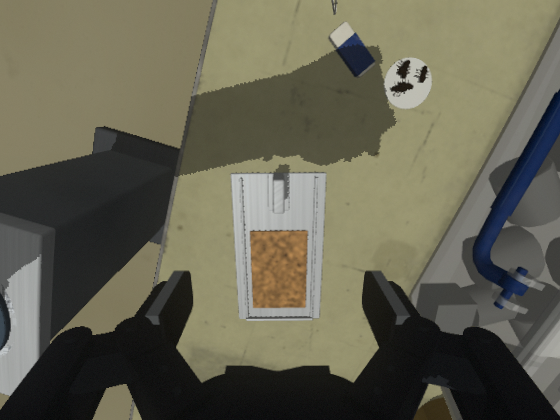

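```bash
python3 -c "
from h import *
C=cloud('w1');m=C[...,2];sub=np.zeros(m.shape,bool);sub[160:225,255:305]=1
q=C[sub&(m>.035)&(m<.06)];print(len(q),np.median(q[:,2]),cv2.minAreaRect(q[:,:2].astype(np.float32)*1000))
c=[P('w1',u,v,.004)[:2] for u,v in((232,174),(325,173),(318,319),(240,320))];c=np.array(c);print(c.round(4))
ctr=c.mean(0);d=(c[2]+c[3]-c[0]-c[1])/2;print('centre',ctr,'len',np.linalg.norm(d),'wid',np.linalg.norm(c[0]-c[1]),np.linalg.norm(c[2]-c[3]),'yaw',np.degrees(np.arctan2(d[1],d[0])),'fin',ctr-.083*d/np.linalg.norm(d))
"
```

```text
425 0.04657603552630548 ((421.99017333984375, 310.48828125), (11.523714065551758, 36.47580337524414), 17.389429092407227)
[[0.3667 0.3095]
 [0.4681 0.3421]
 [0.5284 0.1508]
 [0.4272 0.1177]]
centre [0.44758573 0.23003239] len 0.20082634946668665 wid 0.10646826683278057 0.10644417316239019 yaw -72.50790789729759 fin [0.42263807 0.30919434]
```

```bash
cat >> h.py <<'E'
yaw=-65.1; a=np.radians(yaw); ex=np.array([np.cos(a),np.sin(a),0]); ey=np.array([-ex[1],ex[0],0])
mouth=np.array([.5613,-.1417,0])
E
python3 -c "
from h import *
grip(.045)
move_linear([.4222,.310,.07],[180,0,107.5],vel=.15)
print(move_linear([.4222,.310,.0115],vel=.05,stop_force=6),state()['position'])
grip(0,100);s=state();print(s['grip_width'],s['grasp_force'],s['position'],s['t'])
move_linear(s['position']+[0,0,.09],vel=.08)
p=mouth-.225*ex; p[2]=.10
move_linear(p,[180,0,yaw+180],vel=.12)
wait(.2);s=state();print(s['t'],s['position'],s['ee_rot'],s['grip_width'],s['wrist_force'],s['ft_torque'])
shot('wrist','w2');shot('top','t2');shot('scene','s2')
"
```

```text
False [0.42243382 0.31016303 0.01179826]
0.010727500548045447 97.61232376098633 [0.42237055 0.31014861 0.01192291] 4.9417
8.675 [0.46651318 0.06266878 0.09997447] [-1.79996939e+02 -3.59958472e-03  1.14933950e+02] 0.011024483746958767 [ 0.26249739  0.53294111 -1.71583531] [0.08964695 0.00317106 0.03148422]
```

View pics/w2.png

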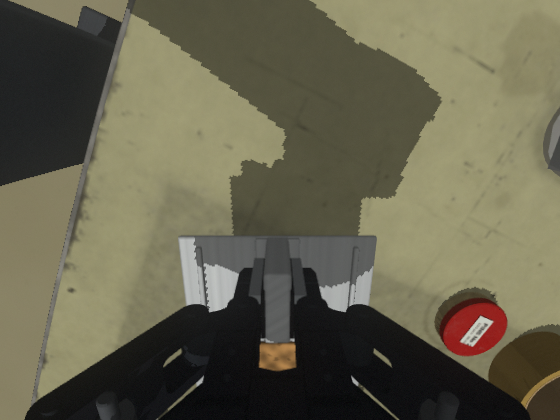

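View pics/t2.png

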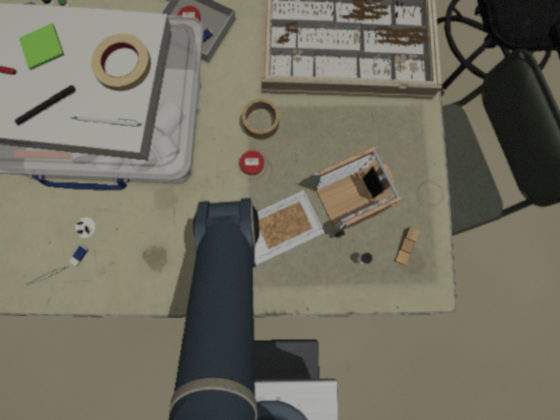

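```bash
python3 -c "
from h import *
a=cv2.imread('pics/t2.png')[145:270,240:405]
cv2.imwrite('pics/c2.png',cv2.resize(a,(792,600),interpolation=cv2.INTER_CUBIC))
C=cloud('t2');m=C[...,2]
for n,lo,hi in(('t2',.08,.098),('s2',.08,.098)):
  C=cloud(n);m=C[...,2];X=(C[...,:2]-mouth[:2])@ex[:2];Y=(C[...,:2]-mouth[:2])@ey[:2]
  g=(m>lo-.02)&(m<hi+.02)&(X<-.02)&(X>-.19)&(abs(Y)<.075);
  if g.sum()<50: continue
  q=np.c_[X[g],Y[g],m[g]];A=np.c_[q[:,0],q[:,1],np.ones(len(q))];c,*_=np.linalg.lstsq(A,q[:,2],rcond=None);print(n,g.sum(),'slopes deg',np.degrees(c[:2]),'z@nose',c[2]-.042*c[0],'z@fin',c[2]-.225*c[0],np.std(A@c-q[:,2]))
  print(cv2.minAreaRect(q[:,:2].astype(np.float32)*1000),q[:,0].max(),q[:,1].min(),q[:,1].max())
"
```

```text
t2 2865 slopes deg [-0.19809065  0.09352744] z@nose 0.09299635998685836 z@fin 0.09362905212018525 0.002427743043643979
((-116.67140197753906, 1.2302627563476562), (146.641845703125, 110.33641815185547), 0.05894341319799423) -0.04335338872470693 -0.05400466919404567 0.056371994516447074
s2 1493 slopes deg [0.03820446 0.27432067] z@nose 0.09311737178243533 z@fin 0.0929953485370252 0.0023305991176993403
((-115.58985137939453, -0.3310699462890625), (148.36764526367188, 116.7433090209961), 0.23544350266456604) -0.0412360616850234 -0.0586136472841842 0.05793109584823975
```

View pics/c2.png

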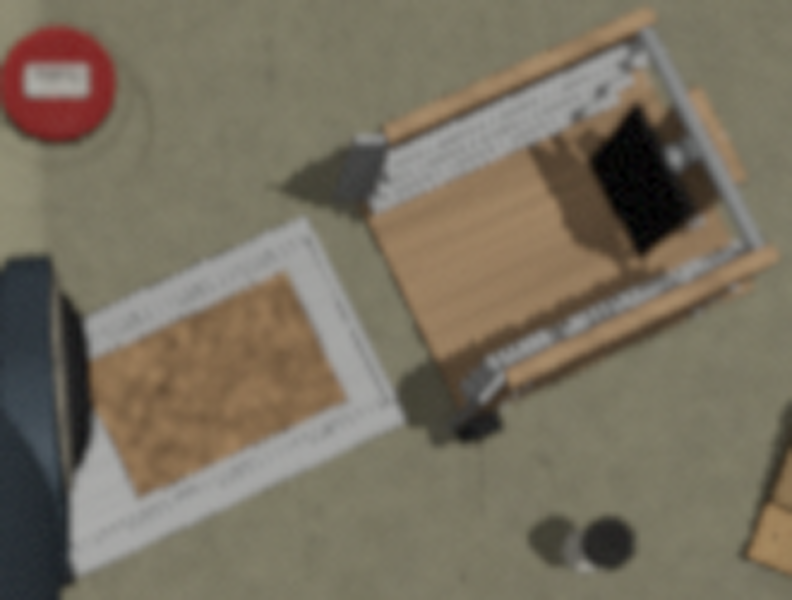

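```bash
python3 -c "
from h import *
def W(x,y,z):
  p=P('t2',240+(x+.5)/4.8-.5,145+(y+.5)/4.8-.5,z)-mouth; return np.array([p@ex,p@ey])*1000
for n,pts,z in(('upOut',((388,128),(652,10)),.15),('upIn',((392,142),(655,22)),.15),('loIn',((508,376),(765,248)),.15),('loOut',((517,392),(778,258)),.15),('tUp',((85,322),(303,218)),.092),('tLo',((75,577),(402,415)),.092)):
  a,b=[W(*p,z) for p in pts]; print(n,a.round(1),b.round(1),np.degrees(np.arctan2(*(b-a)[::-1])).round(2))
f=np.load('pics/t2.npz')
# height-threshold edge fits
for n in('t1','t2','s1'):
  C=cloud(n);m=C[...,2];X=(C-mouth)@ex;Y=(C-mouth)@ey
  for s in(1,-1):
    for zz,xr in((.147,(.01,.12)),(.092,(-.13,-.06))):
      g=(abs(m-zz)<.006)&(X>xr[0])&(X<xr[1])&(abs(Y-s*.06)<.02) if zz>.1 else (abs(m-zz)<.005)&(X>xr[0])&(X<xr[1])&(Y*s>0)&(abs(Y)<.07)
      if g.sum()<20: continue
      b=np.linspace(*xr,12);mx=[];mn=[];c=[]
      for i in range(11):
        h=g&(X>=b[i])&(X<b[i+1]); 
        if h.sum()>2: c.append((b[i]+b[i+1])/2);mx.append(Y[h].max());mn.append(Y[h].min())
      print(n,s,zz,'max',(np.polyfit(c,mx,1)*[57.3,1e3]).round(2),'at mid',np.mean(mx)*1e3,'min',(np.polyfit(c,mn,1)*[57.3,1e3]).round(2),np.mean(mn)*1e3)
"
```

```text
upOut [-0.5 65.6] [136.4  64.4] -0.52
upIn [-1.8 59. ] [135.   58.7] -0.13
loIn [ -2.2 -59.9] [131.4 -57.9] 0.86
loOut [ -1.8 -68.1] [134.7 -64.6] 1.47
tUp [-160.9   52.6] [-45.3  54. ] 0.7
tLo [-215.7  -54.5] [-44.3 -51.5] 1.0
t1 1 0.147 max [-0.39 67.39] at mid 66.9545440165945 min [-0.29 58.78] 58.44551515035681
t1 -1 0.147 max [ -0.1  -55.68] at mid -55.791488253369685 min [-4.000e-02 -6.418e+01] -64.22242717441974
t2 1 0.147 max [-0.36 67.45] at mid 67.0424989322942 min [-0.3  58.67] 58.32995017079831
t2 1 0.092 max [-0.25 55.38] at mid 55.79174911880724 min [-0.84 -0.72] 0.6695781130884136
t2 -1 0.147 max [ -0.12 -55.59] at mid -55.72861506756257 min [ -0.18 -64.02] -64.22575485274548
t2 -1 0.092 max [-0.2  -0.85] at mid -0.5100429474622524 min [-5.000e-02 -5.349e+01] -53.40672102200157
s1 1 0.147 max [-0.19 66.87] at mid 66.65043871883235 min [ 0.25 56.01] 56.292973557472266
s1 -1 0.147 max [ -0.73 -56.48] at mid -57.30605330094562 min [  0.64 -68.4 ] -67.67604861802334
```

```bash
sed -i 's/^yaw=-65.1/yaw=-65.25/' h.py; cat >> h.py <<'E'
def at(s,z,dy=0): 
    p=mouth-s*ex+dy*ey; p[2]=z; return p
def F():
    s=state(); f=s['wrist_force']; return np.round([s['t'],(s['position']-mouth)@ex*1e3,(s['position']-mouth)@ey*1e3,s['position'][2]*1e3,f@ex,f@ey,f[2],*s['ft_torque']],2)
E
python3 -c "
from h import *
move_linear(at(.223,.055),[180,0,yaw+180],vel=.08);wait(.2);print(F())
for s,v in((.203,.05),(.172,.03),(.15,.03),(.094,.05)):
  r=move_linear(at(s,.055),vel=v,stop_force=4); print(r,F())
  if r: break
shot('top','t3');shot('scene','s3')
"
```

```text
[ 9.7400e+00 -2.2294e+02  3.9000e-01  5.5480e+01 -4.5000e-01  5.8000e-01
 -1.1500e+00  8.0000e-02  1.0000e-01  0.0000e+00]
False [ 1.029e+01 -2.027e+02 -1.400e-01  5.495e+01  4.100e-01  2.700e-01
 -2.300e+00  1.300e-01  7.000e-02  3.000e-02]
False [ 1.1480e+01 -1.7223e+02  0.0000e+00  5.4970e+01 -8.8000e-01  1.1200e+00
 -1.5200e+00  1.0000e-01  7.0000e-02 -0.0000e+00]
False [ 1.2360e+01 -1.5018e+02 -6.0000e-02  5.4930e+01 -3.2000e-01  1.4000e-01
 -1.8000e-01  1.4000e-01  6.0000e-02  0.0000e+00]
False [ 1.362e+01 -9.444e+01  3.000e-02  5.496e+01  2.500e-01  9.000e-02
 -1.630e+00  1.000e-01  6.000e-02 -3.000e-02]
```

```bash
python3 -c "
from h import *
print(move_linear(at(.094,.048),vel=.01,stop_force=2.5),F()); wait(.2); print(F())
z=state()['position'][2]+.0005
move_linear(at(.094,z),vel=.01); wait(.2)
b=np.mean([(wait(.03),F()[4:7])[1] for _ in range(8)],0); print('base',b,F()[3])
r=move_linear(at(.045,z),vel=.012,stop_force=4.5); print(r,F())
wait(.2)
print('static',np.mean([(wait(.03),F()[4:7])[1] for _ in range(8)],0),F())
"
```

```text
True [ 1.418e+01 -9.420e+01  1.200e-01  5.143e+01 -3.600e-01  6.400e-01
  4.130e+00 -1.600e-01 -6.000e-02 -2.000e-02]
[ 1.438e+01 -9.421e+01  7.000e-02  5.135e+01 -6.100e-01  3.700e-01
  4.720e+00 -3.000e-01 -2.700e-01  2.000e-02]
base [-0.23875  0.43125  1.71625] 51.79
True [ 1.726e+01 -7.007e+01  8.000e-02  5.184e+01  4.600e-01 -1.260e+00
  3.840e+00 -2.300e-01 -1.300e-01 -6.000e-02]
static [ 2.355  -0.2775  2.9325] [ 17.73 -70.65   0.2   51.77   3.09  -0.88   2.81  -0.71  -0.43  -0.08]
```

```bash
python3 -c "
from h import *
z=state()['position'][2]+.0004
s=.0703; n=0
while s>.048 and state()['t']<36:
  s-=.001; move_linear(at(s,z),vel=.02,stop_force=9); wait(.08)
  f=np.mean([(wait(.02),F())[1] for _ in range(4)],0); print(f[:7].round(2))
  if f[4]<-5: break
"
```

```text
[ 1.811e+01 -7.033e+01 -4.000e-02  5.198e+01 -2.540e+00 -3.800e-01
  3.540e+00]
[ 18.51 -70.    -0.09  51.97  -4.94  -0.98   5.06]
[ 18.91 -69.72  -0.12  51.96  -6.71  -1.     5.72]
```

```bash
python3 -c "
from h import *
z=.0520
s=.0673
for i in range(16):
  s-=.0007; move_linear(at(s,z),vel=.01); wait(.06)
  f=np.mean([(wait(.02),F())[1] for _ in range(4)],0); print(round(s*1e3,1),f[:7].round(2))
  if f[4]<-11.3: break
for i in range(8): wait(.1); print(F()[:7])
"
```

```text
66.6 [ 1.928e+01 -6.954e+01 -6.000e-02  5.192e+01 -8.580e+00 -1.750e+00
  8.120e+00]
65.9 [ 1.966e+01 -6.935e+01 -5.000e-02  5.193e+01 -1.034e+01 -1.690e+00
  8.700e+00]
65.2 [ 2.003e+01 -6.918e+01 -4.000e-02  5.193e+01 -1.026e+01 -1.600e+00
  9.280e+00]
64.5 [ 2.041e+01 -6.897e+01 -3.000e-02  5.194e+01 -1.196e+01 -2.070e+00
  1.028e+01]
[ 2.053e+01 -6.897e+01 -2.000e-02  5.195e+01 -1.220e+01 -2.380e+00
  1.131e+01]
[ 20.63 -68.98   0.    51.94 -12.33  -2.3    9.94]
[ 2.073e+01 -6.901e+01 -2.000e-02  5.192e+01 -1.138e+01 -1.140e+00
  1.023e+01]
[ 2.083e+01 -6.901e+01 -3.000e-02  5.193e+01 -1.140e+01 -2.510e+00
  1.078e+01]
[ 2.093e+01 -6.899e+01 -4.000e-02  5.192e+01 -1.141e+01 -1.700e+00
  9.570e+00]
[ 21.03 -68.96  -0.08  51.92 -11.23  -1.94   9.62]
[ 2.113e+01 -6.900e+01 -2.000e-02  5.193e+01 -1.097e+01 -2.380e+00
  1.010e+01]
[ 2.123e+01 -6.897e+01 -2.000e-02  5.195e+01 -1.202e+01 -1.900e+00
  9.770e+00]
```

```bash
python3 -c "
from h import *
z=.0520
s=.0645
m=lambda:np.mean([(wait(.02),F())[1] for _ in range(5)],0)
for i in range(4):
  z+=.0003; move_linear(at(s,z),vel=.01); wait(.05); f=m(); print('z',f[:7].round(2))
  if f[6]<4: break
for i in range(10):
  if f[4]<-11.8: break
  s-=.0006; move_linear(at(s,z),vel=.01); wait(.05); f=m(); print('x',s,f[:7].round(2))
for i in range(8): wait(.1); print(F()[:7])
shot('top','t4');shot('scene','s4')
"; python3 -c "
import cv2;a=cv2.imread('pics/t4.png')[145:270,240:405];b=cv2.imread('pics/s4.png')[180:275,270:395]
import numpy as np
cv2.imwrite('pics/c4.png',np.hstack([cv2.resize(a,(400,303),interpolation=2),cv2.resize(b,(400,303),interpolation=2)]))"
```

```text
z [ 2.158e+01 -6.893e+01 -6.000e-02  5.199e+01 -1.093e+01 -1.700e+00
  8.050e+00]
z [ 21.97 -68.91  -0.07  52.07 -11.04  -1.05   6.52]
z [ 22.35 -68.83  -0.11  52.27 -10.56  -1.01   5.27]
z [ 22.73 -68.8   -0.13  52.47  -9.76  -0.16   4.33]
x 0.0639 [ 23.12 -68.74  -0.21  52.44 -11.22  -0.57   5.23]
x 0.0633 [ 23.5  -68.64  -0.27  52.42 -12.03  -0.84   5.74]
[ 23.63 -68.66  -0.27  52.43 -12.89  -1.43   5.89]
[ 23.73 -68.65  -0.27  52.43 -11.6   -0.53   5.89]
[ 23.83 -68.64  -0.28  52.4  -11.84  -1.21   6.38]
[ 23.93 -68.64  -0.26  52.44 -12.67  -1.44   5.33]
[ 24.03 -68.65  -0.27  52.41 -12.16  -0.89   6.26]
[ 24.13 -68.63  -0.26  52.43 -13.34  -1.48   6.33]
[ 24.23 -68.62  -0.26  52.43 -11.85  -1.23   6.36]
[ 24.33 -68.64  -0.26  52.43 -13.26  -0.75   6.25]
```

View pics/c4.png

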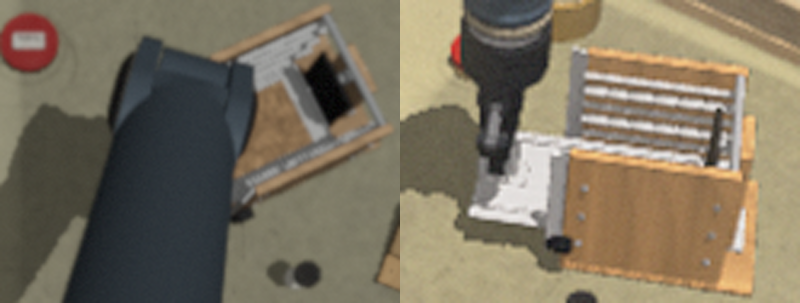

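The picture shows the tray nose against the black pad in the lowest slot, and the press was held at about 12 N. Now I ease off, settle it, and release.

```bash
python3 -c "
from h import *
z=.0530;s=.0633
m=lambda:np.mean([(wait(.02),F())[1] for _ in range(5)],0)
for i in range(8):
  s+=.0009; z-=.00016; move_linear(at(s,z),vel=.015); wait(.05); f=m(); print(round(s,4),f[:7].round(2))
  if f[4]>-3.5: break
for i in range(5):
  if f[6]>0: break
  z-=.0003; move_linear(at(s,z),vel=.015); wait(.05); f=m(); print('z',f[:7].round(2))
grip(.03); wait(.3); print(F(),state()['grip_width'],state()['position'])
p=state()['position']
move_linear([p[0],p[1],.16],vel=.06,stop_force=8); print(F())
q=at(.16,.25); move_linear(q,vel=.15); print(F())
shot('top','t5');shot('scene','s5');shot('wrist','w5')
C=cloud('s5');X=(C-mouth)@ex;Y=(C-mouth)@ey;m=C[...,2]
g=(X>-.1)&(X<-.02)&(abs(Y)<.045)&(m>.03)&(m<.07);print('sheet top',np.median(m[g]),g.sum())
for n in('t5','s5'):
  C=cloud(n);X=(C-mouth)@ex;Y=(C-mouth)@ey;m=C[...,2];g=(X>-.13)&(X<-.03)&(abs(Y)<.03)&(m>.074)&(m<.1);print(n,'fin',g.sum(),[ (X[g].min(),X[g].max(),Y[g].mean(),np.median(m[g])) if g.any() else 0])
"; python3 -c "
import cv2;a=cv2.imread('pics/t5.png')[145:270,240:405];b=cv2.imread('pics/s5.png')[180:275,270:395]
import numpy as np
cv2.imwrite('pics/c5.png',np.hstack([cv2.resize(a,(400,303),interpolation=2),cv2.resize(b,(400,303),interpolation=2)]))"
```

```text
0.0642 [ 24.78 -68.71  -0.12  52.21 -10.86  -0.34   6.03]
0.0651 [ 2.517e+01 -6.875e+01  1.000e-02  5.215e+01 -8.980e+00 -5.100e-01
  5.020e+00]
0.066 [ 25.55 -68.8    0.16  52.08  -7.09   0.54   3.82]
0.0669 [ 25.93 -68.95   0.22  52.01  -6.14   0.54   3.53]
0.0678 [ 26.32 -69.11   0.21  51.99  -5.29   0.88   3.1 ]
0.0687 [ 26.7  -69.25   0.15  51.96  -5.07   1.44   3.  ]
0.0696 [ 27.08 -69.42   0.15  51.93  -3.     1.42   2.29]
[ 2.774e+01 -6.955e+01 -6.000e-02  5.186e+01 -3.800e-01 -2.300e-01
  7.000e-01 -3.000e-02  2.000e-02 -3.000e-02] 0.029671520977722746 [ 0.53212227 -0.07856306  0.05185821]
[ 2.9690e+01 -6.9650e+01 -2.5000e-01  1.5969e+02 -2.0000e-01 -4.2000e-01
  9.2000e-01 -1.0000e-02 -5.0000e-02 -1.0000e-02]
[ 3.0690e+01 -1.5951e+02 -4.9000e-01  2.4945e+02 -5.3000e-01  3.3000e-01
  3.7000e-01  8.0000e-02 -1.0000e-02  1.0000e-02]
sheet top 0.04420418011944652 466
t5 fin 66 [(np.float64(-0.08186366854797258), np.float64(-0.05474011543815876), np.float64(0.0007322194461462595), np.float64(0.08486825660633517))]
s5 fin 71 [(np.float64(-0.08689621765947769), np.float64(-0.051662174649658624), np.float64(-0.0029588857182132203), np.float64(0.08283570942210941))]
```

View pics/c5.png

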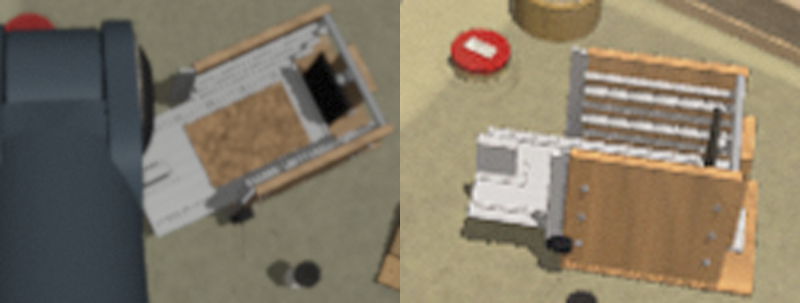

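The tray is level in the lowest pair (sheet top at 44 mm), its nose is at the stop pad, and the gripper is clear.

```bash
python3 -c "
from h import *
print(finish_job())"
```

```text
the job is handed in; nothing more can be done
None
```

I slid the tray onto the lowest ledge pair (the clip is at about 45 mm), pressed it against the stop at about 12 N at the wrist for about 0.8 s, then released it resting there and handed the job in at about 31 s.

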